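Set the spring fence and hold a stand foot against it

ROBOT

A 6-joint arm with a two-finger parallel gripper is mounted at the origin on a cart in front of the work surface, level with it; the furniture and walls round the work are solid. World frame = base frame: x ahead of the robot, y to its left, z up, the work surface at z = 0. Lengths are in m, angles in rad, forces in N, time in s.
With the tool pointing down it reaches from about 0.225 to 0.875 m from the base axis. Payload 3.4 kg.
Tool frame: the origin (TCP) lies at the very end of the fingers, on their centre line; the grasp point (between the pads) lies 19 mm behind it; z points along the fingers, y is the line along which they close (so a half turn about z gives the same grasp; the last joint's range is limited). The gripper opens to 85 mm and grips with 20 to 120 N. Pads are 22 mm wide; open, the fingers measure 114 mm over their backs; the gripper's body (76 mm by 85 mm) begins 54 mm behind the grasp point. The pads swing forward as they close: fully open they stand 13 mm farther back than shut.
Start: joints at [1.163, 0.276, 1.505, -0, 1.361, -0.121], TCP at [0.163, 0.552, 0.197] pointing down, gripper open.
Joint ranges: [-2.89, 2.89], [-0.75, 2.08], [0.22, 2.7], [-1.18, 4.32], [0.11, 2.71], [-2.7, 2.7]. Speed limits (rad/s): [2.57, 2.57, 3.14, 3.14, 3.14, 3.14].

INTERFACE

Orientations are given as a unit quaternion [w, x, y, z].
In Python, from rig import get_state, optics, sign_off gives the robot as it stands.
- The arm moves only by the tool send_rows, never from a script. Its argument "increments" is a list of rows, each an object with "gripper": the gripper's target within -1 to 1 (shut at 1, half-way at 0, fully open at -1); "linear": the shift along the world's x, y, z in m, a list of three; "delta_rot": the turn, a rotation vector about the world's x, y, z in rad, a list of three. In form: [{"gripper": gripper, "linear": [dx, dy, dz], "delta_rot": [rx, ry, rz]}, ...]. A call has 1 to 8 rows; each row is the pose to reach, as a shift and turn from the pose commanded when the call began; what a row does not reach only later rows make up. A row lasts 1/10 s, in which the tool goes at most 50 mm and 8.59 degrees, less where a joint would pass 70% of its speed; a pose out of reach is approached as far as the arm can. A call with a gripper value outside its range is refused whole. The fingers move at their own pace and stop on an object; "newtons" is the grip in N (left out, the last holds). Time passes only in rows, so rows that repeat a pose let the fingers close. It gives the time, the measured TCP pose, the force, the opening and the grip force at its end, in the units of the state.
- get_state(): the state, without advancing time (a new reading comes with each control period).
- optics.get_image(name): name is "scene" or "top" or "wrist"; returns a dict with "pixels" (420x560x3 uint8, blue, green, red), "K" (3x3 intrinsics, pixels), "rvec" (rotation vector, rad) and "tvec" (3), from world to camera coordinates, as OpenCV has them; the wrist camera has in their place "T_tool_cam" (4x4, takes a point from camera to tool coordinates, whose origin is the TCP and whose axes are the flange's). Camera axes: x right, y down, z forward; pixel columns grow to the right and rows downward; lengths in m; the calibration is good to about 2 mm. A picture is of the moment at which its call begins: read the wrist's pose just before it. There is no depth.
- sign_off(): hands the job in; it is judged then, once.
The state is a dict: "clock": time; "qpos": joint angles; "qd": joint speeds; "effort": joint torques, N m; "position": TCP position; "ee_rot": TCP orientation; "contact_force": force on the tool from outside, world axes, zero at the start; "moment": the same for the moment, N m; "width": finger opening in m; "gripper_force": force on a finger pad.
Only numpy, scipy, OpenCV 4.12 (cv2) and the standard library are available. Lean on these libraries where they do the work, as an engineer would, in place of code of your own. Each camera call takes 0.05 s, during which the arm holds its last target. There are 200 camera calls.

TASK

Turn the numbered sleeve behind the spring fence to 4 (the row of four yellow dots), then fetch the wooden foot, stand it flat on the plywood board, centred between the two pencil lines, and press it squarely against the fence with a steady 10 N or so, which keeps the fence's red pointer in its green zone. Don't ram it, and leave the other things on the table where they are. Finish while still pressing: don't let go, I will drive the screws while you hold it.

Things in the scene. Friction and masses are not known exactly. Their poses are not given: they have to be found in the camera images.
- jig: plywood board fixed to the table, 260x200 mm, 12 mm thick; the foot stands on its top. Origin at table height, midway between the pencil lines; board spans x -90..170, y -100..100 mm. x points toward the fence (pressing direction), z up. Pencil lines run along x at y = -24 and +24 mm. At the end the foot's centre is about at this x and y, 35 mm up
- sleeve (a joint): angle of the knurled sleeve, rad, growing clockwise seen from above. Number n (a row of n dots on the dial plate) is at 0.45*(n-1): 1 = 0, 4 = 1.35 (yellow dots and bar), 6 = 2.25 (end stop); the sleeve's red line points to the number. It has no clicks, turns stiffly (about 0.2 N m) and stays where left. Turning it up moves the fence toward the board's -x, 6 mm per rad
- sleeve_grip (a point): grip point on the axis of the upright metal sleeve behind the fence, 58 mm above the table, at x = 120 mm, y = 0 of the board. The sleeve is a cylinder 40 mm in diameter, from 26 to 76 mm above the table, on a dark dial plate 92 mm wide whose top is at 26 mm. The fence carriage in front, 36 mm high, ends 48 mm from this axis; the rest is open
- fence_pad (a joint): how far the sprung fence pad is pushed in, m (0 free, 0.016 at its stop). The spring gives 1.2 N per mm from zero: 10 N is 8.3 mm. The red pointer on the pad moves over the white plate on the blue carriage behind it; its tip is in the green zone from 5 to 12.5 mm (6 to 15 N)
- fence_face (a point): centre of the front face of the aluminium fence pad, against which the foot is pressed; the face is 90 mm wide (along the board's y), upright, 14 to 42 mm above the table, and looks along the board's -x. It moves with the sleeve and as the pad is pushed in
- foot_center (a point): centre (half-way up) of the loose wooden foot, a brown block with two brass screws in its top, 64 mm long (x), 44 wide (y), 46 high (z), about 0.12 kg; starts on the table right of the board. One of its 44 mm wide ends, either one, goes against the fence: its x axis along the board's x axis
- stand_bowl: cream and white restored bowl at the left, 138 mm wide, 65 high; bystander, origin at the centre of its underside
- small_bowl: small cream and white bowl, 76 mm wide, 43 high; bystander, origin at the centre of its underside
- jar: brown jar with a blue cap, 47 mm wide, 81 high; bystander, origin at the centre of its underside
- sander: tan sanding block, 50x76x28 mm; bystander, origin at the centre of its underside
- tape: roll of masking tape lying flat, 98 mm wide, 25 high; bystander, origin at the centre of its underside
- sherd: red potsherd, 52x47x12 mm; bystander, origin at the centre of its underside
There are look-alikes about, which are no part of the job. Of the things like the part that bears foot_center, leave any that is white; of the rest the smaller one is meant.

How it is judged:
On the way, in this order (a step that is already met when the one before it is completed fails the run):
1. the sleeve is set to 4, with the foot not yet at the fence (value of joint sleeve between 1.23 and 1.47 rad and contact force between foot and fence_pad below 0.5 N), for 0.3 s.
2. the foot stands flat and square between the lines and is pressed against the fence with 6 to 15 N, the sleeve still at 4 (value of joint sleeve between 1.23 and 1.47 rad and contact force between foot and fence_pad between 6 and 15 N and y of foot_center in the frame of jig between -0.01 and 0.01 m and x of foot_center in the frame of jig between -0.012 and 0.012 m and z of foot_center in the frame of jig between 0.031 and 0.038 m and angle between the x axis of foot and the x axis of jig, either way round below 0.07 rad and angle between foot's own z axis and vertical below 0.06 rad and linear speed of foot below 0.01 m/s), for 0.5 s.
At the end, for the whole second after the job is handed in: Still held: foot flat on the board (centre 31-38 mm up, tilt < 0.06 rad), at the board origin within 12 mm in x and 10 mm in y, square within 0.07 rad, at rest, pressing the fence with 6 to 15 N for the last second; sleeve at 4 (1.35 +- 0.12 rad) (all of step 2); the arm keeps its last pose, push and grip.
It fails at once if the foot is rammed into the fence (over 25 N) (contact force between foot and fence_pad above 25 N).
It fails at once if another thing on the table is moved by more than 3 cm (distance of any of stand_bowl, small_bowl, jar, sander, tape, sherd from where it was at the start of the episode above 0.03 m).
It also fails if it takes over 54 s, if anything falls off the work surface, if the arm or the gripper's body presses on something with over 40 N, if the wrist force passes 120 N, or if a joint passes its speed limit or range.

## Working session

There is one attempt and no reset: what is moved stays moved. The work goes in short steps, Python scripts to look and compute and a tool call to move; the robot and the scene stay as the last step left them, time stands still between calls to the robot, and variables do not carry over. Pictures are saved under pics/ and viewed, at most 10 in all, crops included, and the job is handed in when it is done.

Besides the shell and the picture viewer there is one more tool, called after "Request:" as a command line: name --argument value ..., lists and objects as JSON in quotes. send_rows: Moves the arm, as the interface text tells. Its arguments: {"type":"object","properties":{"increments":{"type":"array"},"newtons":{"type":"number"}},"required":["increments"]}

```bash
mkdir -p pics; ls
cat > h.py <<'E'
import numpy as np, cv2
from rig import get_state, optics, sign_off
def grab(n,f):
    s=get_state(); d=optics.get_image(n); cv2.imwrite(f'pics/{f}.png',d['pixels'])
    K=np.array(d['K'],float)
    if n=='wrist':
        T=np.array(d['T_tool_cam']); w,x,y,z=s['ee_rot']
        from scipy.spatial.transform import Rotation as R
        W=np.eye(4); W[:3,:3]=R.from_quat([x,y,z,w]).as_matrix(); W[:3,3]=s['position']; C=W@T
    else:
        C=np.eye(4); Rm=cv2.Rodrigues(np.array(d['rvec'],float))[0]; C[:3,:3]=Rm.T; C[:3,3]=-Rm.T@np.array(d['tvec'],float).ravel()
    np.savez(f'pics/{f}.npz',K=K,C=C); return d['pixels']
def ray(f,uv,z):
    a=np.load(f'pics/{f}.npz'); K,C=a['K'],a['C']
    uv=np.atleast_2d(np.array(uv,float)); d=np.c_[uv,np.ones(len(uv))]@np.linalg.inv(K).T@C[:3,:3].T
    o=C[:3,3]; return o+d*((z-o[2])/d[:,2])[:,None]
def proj(f,P):
    a=np.load(f'pics/{f}.npz'); K,C=a['K'],a['C']; p=(np.atleast_2d(P)-C[:3,3])@C[:3,:3]@K.T; return p[:,:2]/p[:,2:]
E
python3 - <<'E'
from h import *
a=grab('top','top0'); b=grab('scene','scene0')
s=get_state(); print({k:np.round(v,3).tolist() for k,v in s.items()})
print(np.load('pics/top0.npz')['C'].round(3),np.load('pics/top0.npz')['K'])
E
```

```text
pics
{'clock': 0.1, 'qpos': [1.163, 0.277, 1.506, -0.0, 1.361, -0.121], 'qd': [-0.0, -0.002, -0.002, -0.001, -0.001, -0.001], 'effort': [0.002, -41.77, -24.64, -0.0, 0.006, -0.0], 'position': [0.162, 0.551, 0.197], 'ee_rot': [-0.0, 0.143, 0.99, -0.001], 'contact_force': [-0.124, -0.699, -0.029], 'moment': [0.02, -0.017, 0.036], 'gripper_force': 0.0, 'width': 0.085}
[[-1.300e-02 -9.850e-01  1.710e-01  3.390e-01]
 [-1.000e+00  1.300e-02 -1.000e-03 -5.000e-03]
 [-1.000e-03 -1.710e-01 -9.850e-01  1.316e+00]
 [ 0.000e+00  0.000e+00  0.000e+00  1.000e+00]] [[516.57128395   0.         283.70008672]
 [  0.         516.57128395 212.40388718]
 [  0.           0.           1.        ]]
```

View pics/top0.png

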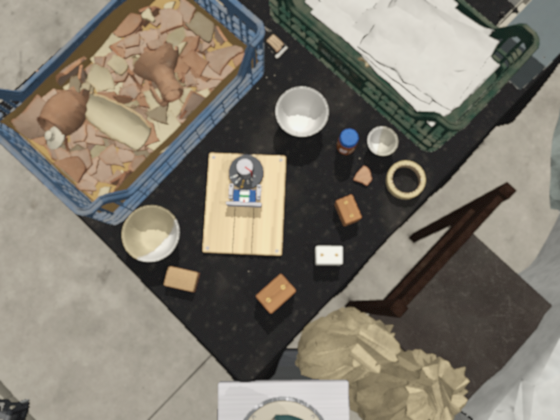

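View pics/scene0.png

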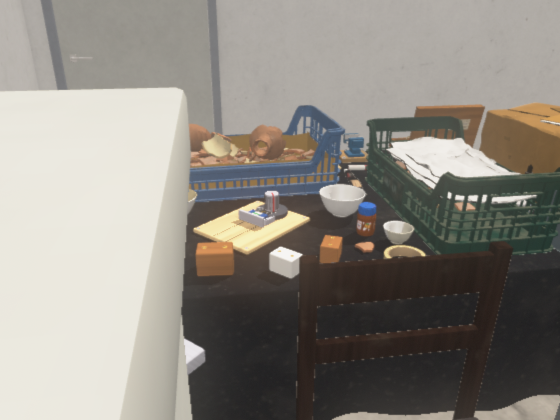

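Top view: board at (245,204), sleeve at (246,170), bowls at (151,235) and (302,112), small bowl (382,141), jar (347,141), tape (405,180), sherd (363,176), sander (181,279). Foot candidates are brown (347,210), larger brown (276,294) and white (329,256). The small brown one at (347,210) fits; I'll confirm its size and check it in an enlarged crop.

Run:
```python
from h import *
a=cv2.imread('pics/top0.png')
hsv=cv2.cvtColor(a,cv2.COLOR_BGR2HSV)
print('tcp',proj('top0',[[0.163,.552,.197],[0,0,0]]).round())
for n,(x,y,w,h) in dict(small=(325,185,45,45),big=(250,268,55,52)).items():
    m=np.zeros(a.shape[:2],np.uint8); m[y:y+h,x:x+w]=cv2.inRange(hsv[y:y+h,x:x+w],(3,100,60),(22,255,255))
    c=max(cv2.findContours(m,0,1)[0],key=cv2.contourArea)
    # top face: brighter part
    P=ray('top0',c[:,0,:],.046)[:,:2]; r=cv2.minAreaRect((P*1000).astype(np.float32)); print(n,r, cv2.minAreaRect(c))
# board
m=cv2.inRange(hsv,(12,40,140),(32,200,255)); m[:, :195]=0; m[:,295:]=0; m[:145]=0;m[265:]=0
c=max(cv2.findContours(m,0,1)[0],key=cv2.contourArea)
P=ray('top0',c[:,0,:],.012)[:,:2]; print('board',cv2.minAreaRect((P*1000).astype(np.float32)),cv2.boxPoints(cv2.minAreaRect((P*1000).astype(np.float32))))
crop=a[145:265,195:375]; cv2.imwrite('pics/c1.png',cv2.resize(crop,None,fx=4.4,fy=4.4,interpolation=2))
```

```text
tcp [[ 17. 392.]
 [284. 446.]]
small ((564.985595703125, -166.01771545410156), (71.36245727539062, 54.45760726928711), 20.880163192749023) ((347.69830322265625, 209.62933349609375), (28.493501663208008, 21.534257888793945), 66.80140686035156)
big ((361.3020324707031, 16.630611419677734), (62.264495849609375, 87.81151580810547), 40.80107498168945) ((275.33148193359375, 293.20166015625), (25.717975616455078, 36.49574279785156), 48.012786865234375)
board ((592.7020263671875, 94.65251159667969), (202.92466735839844, 262.2753601074219), 86.74747467041016) [[456.01892     0.7939453]
 [717.8718    -14.086716 ]
 [729.38513   188.51108  ]
 [467.53223   203.39174  ]]
```

View pics/c1.png

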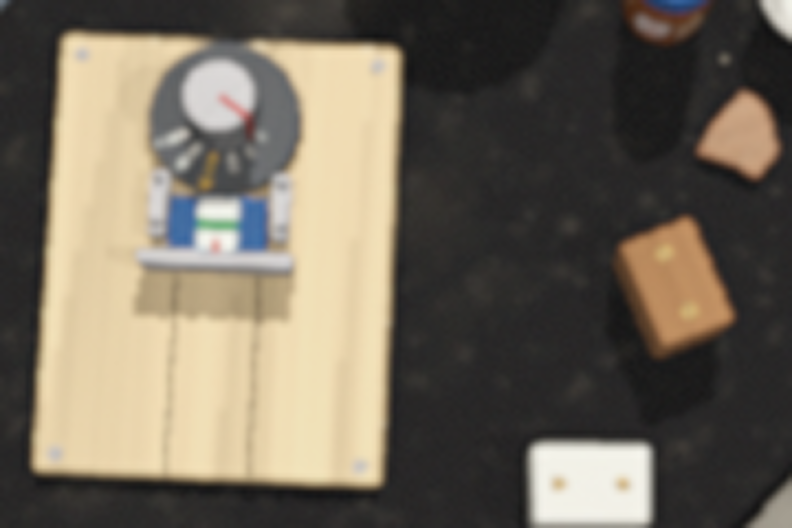

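The crop confirms it: the small brown block with two brass screws (crop (675,285), image (348,210)) is the foot, since the other brown block is bigger and the third is white. The yellow bar is at crop (208,170) and the red line points to about crop (250,122), near number 1. Board pose is about (0.553, 0.097) with yaw -3.25°. Next I'll move to hover over the sleeve.

Request:
send_rows --increments '[{"gripper": -1,"linear": [0.04,-0.02,0.04],"delta_rot": [0,0,0]},{"gripper": -1,"linear": [0.47,-0.46,0.06],"delta_rot": [0,0,0]},{"gripper": -1,"linear": [0.47,-0.46,0.06],"delta_rot": [0,0,0]},{"gripper": -1,"linear": [0.47,-0.46,0.06],"delta_rot": [0,0,0]},{"gripper": -1,"linear": [0.47,-0.46,0.06],"delta_rot": [0,0,0]},{"gripper": -1,"linear": [0.47,-0.46,0.06],"delta_rot": [0,0,0]},{"gripper": -1,"linear": [0.47,-0.46,0.06],"delta_rot": [0,0,0]},{"gripper": -1,"linear": [0.47,-0.46,0.06],"delta_rot": [0,0,0]}]'

```text
clock: 0.9
position: [0.4423, 0.284, 0.2455]
ee_rot: [-0.0, 0.143, 0.99, 0.0]
contact_force: [0.5, 0.0, 0.4]
width: 0.0852
gripper_force: 0.0
```

Request:
send_rows --increments '[{"gripper": -1,"linear": [0,0,0],"delta_rot": [0,0,0]}]'

```text
clock: 1.0
position: [0.4458, 0.2812, 0.2453]
ee_rot: [0.001, 0.146, 0.989, -0.001]
contact_force: [-1.1, 0.5, 0.4]
width: 0.0853
gripper_force: 0.0
```

Request:
send_rows --increments '[{"gripper": -1,"linear": [0.185,-0.19,0.0],"delta_rot": [0,0,0]},{"gripper": -1,"linear": [0.185,-0.19,0.0],"delta_rot": [0,0,0]},{"gripper": -1,"linear": [0.185,-0.19,0.0],"delta_rot": [0,0,0]},{"gripper": -1,"linear": [0.185,-0.19,0.0],"delta_rot": [0,0,0]},{"gripper": -1,"linear": [0.185,-0.19,0.0],"delta_rot": [0,0,0]},{"gripper": -1,"linear": [0.185,-0.19,0.0],"delta_rot": [0,0,0]},{"gripper": -1,"linear": [0.185,-0.19,0.0],"delta_rot": [0,0,0]},{"gripper": -1,"linear": [0.185,-0.19,0.0],"delta_rot": [0,0,0]}]'

```text
clock: 1.8
position: [0.6251, 0.0971, 0.2451]
ee_rot: [-0.001, 0.143, 0.99, 0.001]
contact_force: [-0.2, 0.7, -0.3]
width: 0.0853
gripper_force: 0.0
```

Run:
```python
from h import *
grab('wrist','w1'); print(np.load('pics/w1.npz')['C'].round(3)); print(get_state()['position'])
print(proj('w1',[[.6726,.0901,.076],[.5528,.0969,.012]]))
```

```text
[[ 0.283  0.926  0.25   0.562]
 [ 0.959 -0.273 -0.073  0.115]
 [ 0.001  0.261 -0.965  0.421]
 [ 0.     0.     0.     1.   ]]
[0.62489668 0.09746461 0.24552728]
[[286.76668294 229.99040079]
 [262.26424856 115.17337853]]
```

View pics/w1.png

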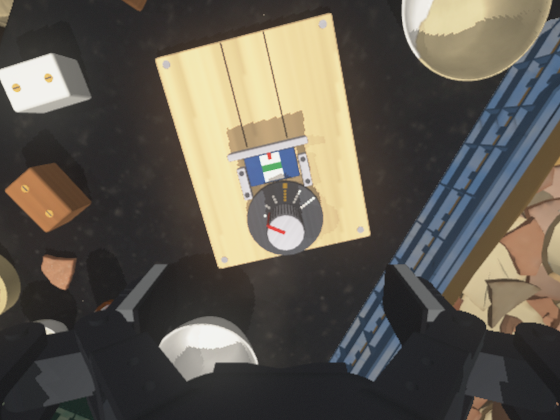

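The wrist view matches the board model: sleeve top at (286,232), against a predicted (287,230). The red line points to (267,227), the yellow bar is at (285,185), and the foot is at (48,197).

Run:
```python
from h import *
a=cv2.imread('pics/w1.png'); hsv=cv2.cvtColor(a,cv2.COLOR_BGR2HSV)
def sel(m,x0,y0,x1,y1):
    z=np.zeros_like(m); z[y0:y1,x0:x1]=m[y0:y1,x0:x1]; v,u=np.nonzero(z); return np.c_[u,v]
red=cv2.inRange(hsv,(0,120,100),(6,255,255))|cv2.inRange(hsv,(172,120,100),(180,255,255))
r=ray('w1',sel(red,260,215,310,260),.076)[:,:2]
ax=np.array([.6726,.0901])
# sleeve top disc: bright unsaturated + red
w=sel(cv2.inRange(hsv,(0,0,150),(180,60,255))|red,263,212,308,255); W=w[np.hypot(*(w-[286,232]).T)<21]
(cx,cy),rad=cv2.minEnclosingCircle(W.astype(np.float32)); c=ray('w1',[cx,cy],.076)[0,:2]; print('sleeve top',c,cx,cy,rad)
vx,vy,_,_=cv2.fitLine((r*1000).astype(np.float32),2,0,.01,.01).ravel(); d=np.array([vx,vy]); d*=np.sign(d@(r.mean(0)-c)); ra=np.arctan2(d[1],d[0]); print('red',ra,np.arctan2(*(r.mean(0)-c)[::-1]),len(r))
ye=cv2.inRange(hsv,(12,110,90),(35,255,255)); p=sel(ye,270,180,300,206); y=ray('w1',p,.026)[:,:2]
e=y.mean(0)-ax; ya=np.arctan2(e[1],e[0]); e=y.mean(0)-c; print('yellow',ya,np.arctan2(e[1],e[0]),len(y),np.hypot(*e),'turn cw',(ra-ya)%6.283)
# foot
m=cv2.inRange(hsv,(5,120,40),(22,255,255)); m[:150]=0;m[240:]=0;m[:,100:]=0
k=max(cv2.findContours(m,0,1)[0],key=cv2.contourArea)
h=cv2.convexHull(k); print('hull',cv2.approxPolyDP(h,3,True)[:,0].tolist())
for f,uv in (('w1',[[24,188],[49,212]]),('top0',[[345.7,202.5],[351.4,215.9]])):
    q=ray(f,uv,.046)[:,:2]; d=q[0]-q[1]; print(f,q.mean(0),np.hypot(*d),np.degrees(np.arctan2(d[1],d[0])))
# board from wrist
q=ray('w1',[[166,65],[323,25],[360,229],[224,260]],.012)[:,:2]; print(q, q.mean(0)); d=(q[2]+q[3]-q[0]-q[1]); print(np.degrees(np.arctan2(d[1],d[0])))
cv2.imwrite('pics/c2.png',cv2.resize(np.hstack([a[150:250,0:110],a[165:265,230:340]]),None,fx=3.6,fy=3.6,interpolation=2))
```

```text
sleeve top [0.67314664 0.08800763] 285.0 231.0 19.31330680847168
red -2.4929802 -2.194309488889992 60
yellow 2.9113145416164214 2.8543432316781896 44 0.03358531948648528 turn cw 0.8787052166080658
hull [[55, 164], [90, 202], [70, 220], [44, 231], [5, 189], [28, 168]]
w1 [ 0.5696532  -0.17002498] 0.03572411383756877 -156.69553944690912
top0 [ 0.56593638 -0.16827012] 0.03659252361901856 20.90002799891906
[[ 0.47198776  0.01089258]
 [ 0.48227377  0.18682373]
 [ 0.71760292  0.17334439]
 [ 0.70908182 -0.00251947]] [0.59523657 0.09213531]
-3.2578884590378365
```

View pics/c2.png

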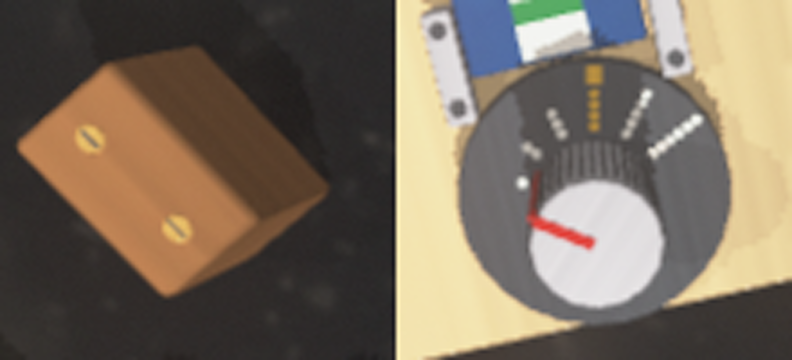

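Run:
```python
from h import *
f=lambda P,z: ray('w1',[[230+(x-396)/3.6,165+y/3.6] for x,y in P],z)[:,:2]
r=f([(593,243),(529,218)],.076); d=r[1]-r[0]; ra=np.arctan2(d[1],d[0]); print('red',ra,np.hypot(*d))
c=f([(596,190)],.026)[0]; print('plate c',c, 'sleeve c',f([(596,244)],.076))
for n,p in {1:(522,183),2:(531,150),3:(557,124),4:(594,100),5:(636,114),6:(675,137)}.items():
    q=f([p],.026)[0]
    for C in (c,[.6726,.0901]):
        e=q-C; print(n,np.arctan2(e[1],e[0])%6.283,end=' ')
    print()
```

```text
red -2.2470063761964134 0.02016021411349711
plate c [0.67348693 0.08936904] sleeve c [[0.67520323 0.08801991]]
1 4.327545817904567 1 4.371485284877995 
2 3.85734286380194 2 3.9023058576007505 
3 3.3746231614103266 3 3.411059602833878 
4 2.880782318918254 4 2.897037645493075 
5 2.390262301292418 5 2.3876866999038326 
6 1.8951149969045484 6 1.8751877153310506
```

Request:
send_rows --increments '[{"gripper": -1,"linear": [0.0485,-0.0085,0.0],"delta_rot": [0,0,0]},{"gripper": -1,"linear": [0.0485,-0.0085,-0.05],"delta_rot": [0,0,0]},{"gripper": -1,"linear": [0.0485,-0.0085,-0.1],"delta_rot": [0,0,0]},{"gripper": -1,"linear": [0.0485,-0.0085,-0.14],"delta_rot": [0,0,0]},{"gripper": -1,"linear": [0.0485,-0.0085,-0.17],"delta_rot": [0,0,0]},{"gripper": -1,"linear": [0.0485,-0.0085,-0.19],"delta_rot": [0,0,0]},{"gripper": -1,"linear": [0.0485,-0.0085,-0.205],"delta_rot": [0,0,0]},{"gripper": -1,"linear": [0.0485,-0.0085,-0.205],"delta_rot": [0,0,0]}]'

```text
clock: 2.65
position: [0.6716, 0.0894, 0.0387]
ee_rot: [-0.003, 0.142, 0.99, -0.0]
contact_force: [0.7, 0.5, -0.2]
width: 0.0854
gripper_force: 0.0
```

Request:
send_rows --increments '[{"gripper": 1,"linear": [0,0,0],"delta_rot": [0,0,0]},{"gripper": 1,"linear": [0,0,0],"delta_rot": [0,0,0]},{"gripper": 1,"linear": [0,0,0],"delta_rot": [0,0,0]},{"gripper": 1,"linear": [0,0,0],"delta_rot": [0,0,0]},{"gripper": 1,"linear": [0,0,0],"delta_rot": [0,0,0]},{"gripper": 1,"linear": [0,0,0],"delta_rot": [0,0,0]},{"gripper": 1,"linear": [0,0,0],"delta_rot": [0,0,0]},{"gripper": 1,"linear": [0,0,0],"delta_rot": [0,0,0]}]' --newtons 50

```text
clock: 3.45
position: [0.6759, 0.087, 0.0421]
ee_rot: [0.001, 0.143, 0.99, 0.0]
contact_force: [-0.2, -1.2, 6.1]
width: 0.0001
gripper_force: 3.1
```

Run:
```python
from h import *
a=grab('wrist','w2'); b=grab('scene','s2'); s=get_state(); print({k:np.round(v,3).tolist() for k,v in s.items()})
cv2.imwrite('pics/m2.png',np.hstack([cv2.resize(a,(400,300)),cv2.resize(b[150:300,180:380],(400,300))]))
```

```text
{'clock': 3.55, 'qpos': [0.026, 0.539, 1.479, -0.0, 1.121, -1.258], 'qd': [-0.001, -0.0, 0.001, 0.001, -0.0, 0.002], 'effort': [0.367, -49.837, -19.85, 0.188, -0.143, -0.0], 'position': [0.676, 0.087, 0.042], 'ee_rot': [0.001, 0.143, 0.99, 0.0], 'contact_force': [0.186, 0.125, 5.951], 'moment': [-0.078, 0.033, 0.01], 'gripper_force': 3.06, 'width': 0.0}
```

View pics/m2.png

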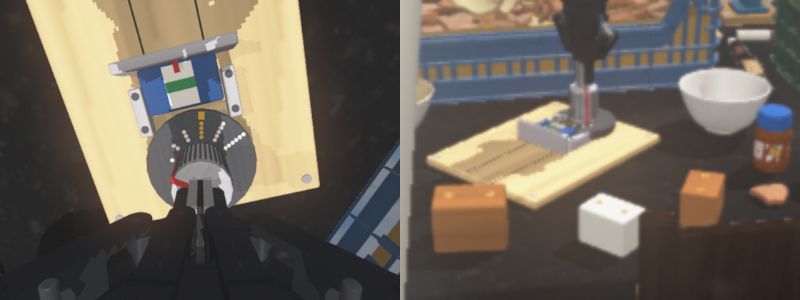

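Run:
```python
from h import *
t=np.array(get_state()['position']); grab('top','t2'); out=[]
for f,F in (('w2',3),('s2',8),('t2',8)):
    a=cv2.imread(f'pics/{f}.png'); p=proj(f,[t,[.6735,.089,.076],[.6735,.089,.026],t+[0,0,.034]]); print(f,p.round(1).tolist())
    c=p[0].round().astype(int); h=int(400/F/2); h2=int(560/F/2); x0,y0=max(c[0]-h,0),max(c[1]-h2,0)
    k=cv2.resize(a[y0:y0+2*h2,x0:x0+2*h],None,fx=F,fy=F,interpolation=2)
    for q,col in zip(p,[(255,0,255),(0,255,0),(0,255,255),(255,255,0)]): cv2.circle(k,tuple(int(v) for v in (q-[x0,y0]+.5)*F),4,col,-1)
    out.append(cv2.resize(k,(266,int(266*k.shape[0]/k.shape[1]))))
H=max(o.shape[0] for o in out); out=[cv2.copyMakeBorder(o,0,H-o.shape[0],0,0,0) for o in out]
cv2.imwrite('pics/m3.png',np.hstack(out))
```

```text
w2 [[281.0, 243.8], [284.1, 264.8], [283.0, 229.4], [281.3, 270.8]]
s2 [[272.3, 203.5], [271.1, 192.5], [271.2, 208.8], [272.2, 192.3]]
t2 [[246.4, 168.2], [244.6, 165.6], [246.1, 170.7], [245.4, 164.7]]
```

View pics/m3.png

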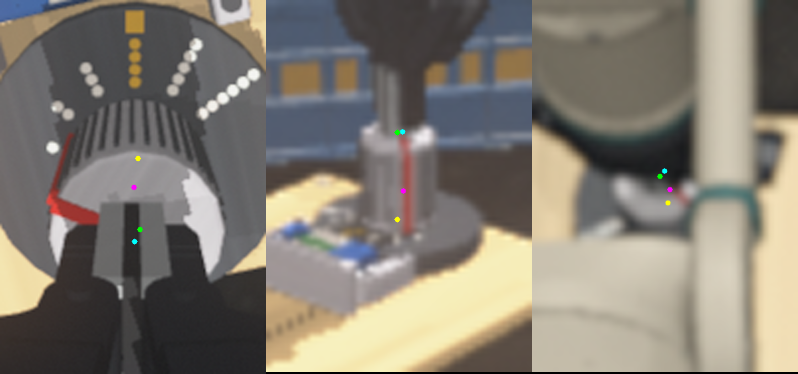

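Run:
```python
from h import *
d=optics.get_image('wrist'); T=np.array(d['T_tool_cam']); print(T.round(3)); K=d['K']
I=np.linalg.inv(T)
for P in [(0,.0425,-.013),(.011,.0425,-.013),(-.011,.0425,-.013),(0,.057,-.013),(0,.0425,-.047),(.011,.0425,-.047),(-.011,.0425,-.047),(.011,0,0),(-.011,0,0),(.011,0,-.034),(-.011,0,-.034)]:
    p=K@(I@np.r_[P,1])[:3]; print(P,(p[:2]/p[2]).round())
```

```text
[[-0.    -0.965 -0.263  0.066]
 [ 1.    -0.    -0.    -0.001]
 [ 0.    -0.263  0.965 -0.176]
 [ 0.     0.     0.     1.   ]]
(0, 0.0425, -0.013) [365. 253.]
(0.011, 0.0425, -0.013) [367. 232.]
(-0.011, 0.0425, -0.013) [364. 273.]
(0, 0.057, -0.013) [394. 253.]
(0, 0.0425, -0.047) [385. 284.]
(0.011, 0.0425, -0.047) [387. 259.]
(-0.011, 0.0425, -0.047) [383. 308.]
(0.011, 0, 0) [281. 224.]
(-0.011, 0, 0) [281. 263.]
(0.011, 0, -0.034) [281. 247.]
(-0.011, 0, -0.034) [281. 293.]
```

The enlarged views show the fingertips (wrist px (281,252)) closed on the sleeve's top at 76 mm, while the reported TCP z is 42 mm. So the real tips sit about 34 mm higher than reported, and the open-finger pixels in w1 agree. I'll correct for this offset and regrip lower.

Request:
send_rows --increments '[{"gripper": -1,"linear": [0,0,0.02],"delta_rot": [0,0,0]},{"gripper": -1,"linear": [0,0,0.03],"delta_rot": [0,0,0]},{"gripper": -1,"linear": [0,0,0.03],"delta_rot": [0,0,0]},{"gripper": -1,"linear": [0,0,0.03],"delta_rot": [0,0,0]},{"gripper": -1,"linear": [0,0,0.03],"delta_rot": [0,0,0]},{"gripper": -1,"linear": [0,0,0.03],"delta_rot": [0,0,0]},{"gripper": -1,"linear": [0,0,0.03],"delta_rot": [0,0,0]},{"gripper": -1,"linear": [0,0,0.02],"delta_rot": [0,0,0]}]'

```text
clock: 4.45
position: [0.676, 0.0873, 0.0614]
ee_rot: [0.001, 0.143, 0.99, 0.0]
contact_force: [0.3, -0.0, -0.1]
width: 0.0851
gripper_force: 0.0
```

Request:
send_rows --increments '[{"gripper": -1,"linear": [0,0,-0.01],"delta_rot": [0,0,0]},{"gripper": -1,"linear": [0,0,-0.02],"delta_rot": [0,0,0]},{"gripper": -1,"linear": [0,0,-0.028],"delta_rot": [0,0,0]},{"gripper": -1,"linear": [0,0,-0.034],"delta_rot": [0,0,0]},{"gripper": -1,"linear": [0,0,-0.04],"delta_rot": [0,0,0]},{"gripper": -1,"linear": [0,0,-0.044],"delta_rot": [0,0,0]},{"gripper": -1,"linear": [0,0,-0.044],"delta_rot": [0,0,0]}]'

```text
clock: 5.15
position: [0.6745, 0.0872, 0.016]
ee_rot: [-0.0, 0.143, 0.99, -0.0]
contact_force: [0.0, 0.4, 0.2]
width: 0.0849
gripper_force: 0.0
```

Request:
send_rows --increments '[{"gripper": 1,"linear": [0,0,0],"delta_rot": [0,0,0]},{"gripper": 1,"linear": [0,0,0],"delta_rot": [0,0,0]},{"gripper": 1,"linear": [0,0,0],"delta_rot": [0,0,0]},{"gripper": 1,"linear": [0,0,0],"delta_rot": [0,0,0]},{"gripper": 1,"linear": [0,0,0],"delta_rot": [0,0,0]},{"gripper": 1,"linear": [0,0,0],"delta_rot": [0,0,0]}]' --newtons 50

```text
clock: 5.75
position: [0.6755, 0.0883, 0.0176]
ee_rot: [0.001, 0.143, 0.99, 0.001]
contact_force: [-0.4, 3.7, 5.4]
width: 0.0386
gripper_force: 50.9
```

Request:
send_rows --increments '[{"gripper": 1,"linear": [0,0,0],"delta_rot": [0,0,-0.1]},{"gripper": 1,"linear": [0,0,0],"delta_rot": [0,0,-0.22]},{"gripper": 1,"linear": [0,0,0],"delta_rot": [0,0,-0.34]},{"gripper": 1,"linear": [0,0,0],"delta_rot": [0,0,-0.46]},{"gripper": 1,"linear": [0,0,0],"delta_rot": [0,0,-0.58]},{"gripper": 1,"linear": [0,0,0],"delta_rot": [0,0,-0.7]},{"gripper": 1,"linear": [0,0,0],"delta_rot": [0,0,-0.8]},{"gripper": 1,"linear": [0,0,0],"delta_rot": [0,0,-0.88]}]'

```text
clock: 6.55
position: [0.6751, 0.0878, 0.0176]
ee_rot: [0.0, 0.552, 0.834, 0.001]
contact_force: [-1.8, 2.4, 6.3]
width: 0.0386
gripper_force: 51.0
```

Request:
send_rows --increments '[{"gripper": 1,"linear": [0,0,0],"delta_rot": [0,0,-0.1]},{"gripper": 1,"linear": [0,0,0],"delta_rot": [0,0,-0.2]},{"gripper": 1,"linear": [0,0,0],"delta_rot": [0,0,-0.27]},{"gripper": 1,"linear": [0,0,0],"delta_rot": [0,0,-0.27]},{"gripper": 1,"linear": [0,0,0],"delta_rot": [0,0,-0.27]}]'

```text
clock: 7.05
position: [0.675, 0.0877, 0.0176]
ee_rot: [0.0, 0.658, 0.753, 0.0]
contact_force: [-0.6, 3.0, 5.8]
width: 0.0383
gripper_force: 51.1
```

Run:
```python
from h import *
a=grab('wrist','w4'); s=get_state(); print({k:np.round(v,3).tolist() for k,v in s.items()})
cv2.imwrite('pics/w4c.png',a)
print(proj('w4',[[.6735,.089,.076],[.6735,.089,.026]]))
```

```text
{'clock': 7.1, 'qpos': [0.027, 0.562, 1.506, 0.001, 1.074, -0.107], 'qd': [0.001, 0.001, 0.001, 0.002, -0.0, -0.001], 'effort': [-1.986, -50.162, -19.702, -1.028, -0.46, -0.177], 'position': [0.675, 0.088, 0.018], 'ee_rot': [-0.0, 0.658, 0.753, 0.0], 'contact_force': [-1.134, 3.747, 5.519], 'moment': [0.42, 0.205, -0.151], 'gripper_force': 51.059, 'width': 0.038}
[[275.89577824 294.15839711]
 [276.79728084 246.52675394]]
```

Request:
send_rows --increments '[{"gripper": -1,"linear": [0,0,0],"delta_rot": [0,0,0]},{"gripper": -1,"linear": [0,0,0],"delta_rot": [0,0,0]},{"gripper": -1,"linear": [0,0,0.01],"delta_rot": [0,0,0]},{"gripper": -1,"linear": [0,0,0.05],"delta_rot": [0,0,0]},{"gripper": -1,"linear": [-0.02,0,0.1],"delta_rot": [0,0,0]},{"gripper": -1,"linear": [-0.04,0,0.15],"delta_rot": [0,0,0]},{"gripper": -1,"linear": [-0.06,0,0.18],"delta_rot": [0,0,0]},{"gripper": -1,"linear": [-0.06,0,0.18],"delta_rot": [0,0,0]}]'

```text
clock: 7.9
position: [0.616, 0.0872, 0.2043]
ee_rot: [0.004, 0.658, 0.753, 0.004]
contact_force: [-0.0, 0.5, 0.3]
width: 0.0854
gripper_force: 0.0
```

Run:
```python
from h import *
a=grab('wrist','w5'); print(get_state()['position'])
p=proj('w5',[[.6735,.089,.05]])[0]; print(p)
x,y=p.astype(int); x=min(max(x-90,0),380); y=min(max(y-65,0),290)
print(x,y); cv2.imwrite('pics/w5c.png',cv2.resize(a[y:y+130,x:x+180],None,fx=4.4,fy=4.4,interpolation=2))
```

```text
[0.61585792 0.08703525 0.20107952]
[336.10286784 193.38012364]
246 128
```

View pics/w5c.png

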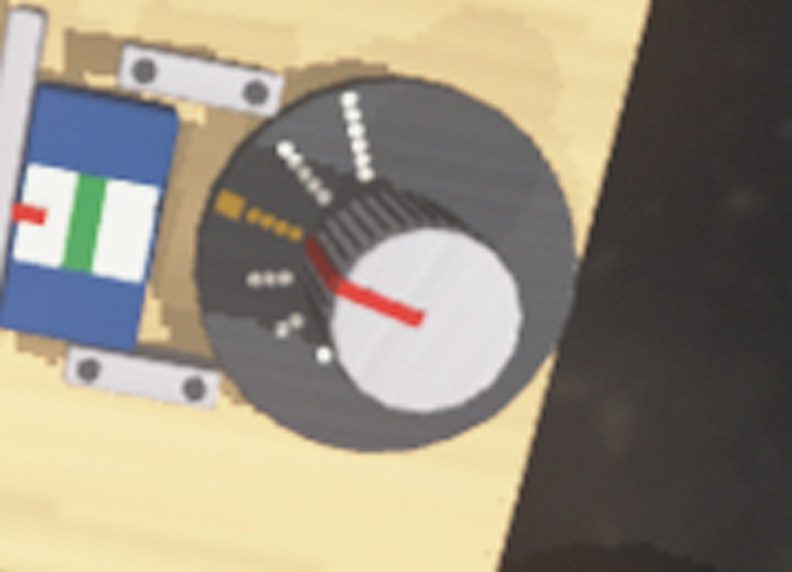

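The sleeve's red line (crop (420,318) to (338,285), slope 21.9°) lines up with the yellow row (22.8°), so it is set at 4. Next is the foot.

Request:
send_rows --increments '[{"gripper": -1,"linear": [-0.06,-0.25,0.0],"delta_rot": [0,0,-0.14]},{"gripper": -1,"linear": [-0.06,-0.25,0.0],"delta_rot": [0,0,-0.28]},{"gripper": -1,"linear": [-0.06,-0.25,0.0],"delta_rot": [0,0,-0.42]},{"gripper": -1,"linear": [-0.06,-0.25,0.0],"delta_rot": [0,0,-0.56]},{"gripper": -1,"linear": [-0.06,-0.25,0.0],"delta_rot": [0,0,-0.7]},{"gripper": -1,"linear": [-0.06,-0.25,0.0],"delta_rot": [0,0,-0.84]},{"gripper": -1,"linear": [-0.06,-0.25,0.0],"delta_rot": [0,0,-0.98]},{"gripper": -1,"linear": [-0.06,-0.25,0.0],"delta_rot": [0,0,-1.12]}]'

```text
clock: 8.75
position: [0.5542, -0.164, 0.1948]
ee_rot: [-0.001, 0.959, 0.284, -0.001]
contact_force: [0.1, 0.7, 0.1]
width: 0.0857
gripper_force: 0.0
```

Request:
send_rows --increments '[{"gripper": -1,"linear": [0,0,0.0],"delta_rot": [0,0,-0.14]},{"gripper": -1,"linear": [0,0,0.0],"delta_rot": [0,0,-0.2]},{"gripper": -1,"linear": [0,0,0.0],"delta_rot": [0,0,-0.2]}]'

```text
clock: 9.05
position: [0.5544, -0.163, 0.195]
ee_rot: [-0.001, 0.982, 0.191, -0.001]
contact_force: [-0.3, 0.8, 0.1]
width: 0.0853
gripper_force: 0.0
```

Run:
```python
from h import *
a=grab('wrist','w6'); s=get_state(); print(s['position'],s['ee_rot'])
hsv=cv2.cvtColor(a,cv2.COLOR_BGR2HSV)
g=proj('w6',[[.568,-.169,.046]])[0]; print('pred',g)
x0,y0,x1,y1=[int(v) for v in (max(g[0]-90,0),max(g[1]-90,0),g[0]+90,g[1]+90)]
m=np.zeros(a.shape[:2],np.uint8); m[y0:y1,x0:x1]=cv2.inRange(hsv[y0:y1,x0:x1],(19,90,140),(35,255,255))
n,l,st,ce=cv2.connectedComponentsWithStats(m)
idx=[i for i in range(1,n) if st[i,4]>12]; print([(ce[i].round(1).tolist(),int(st[i,4])) for i in idx])
# top face: bright brown
for lo in (130,160):
    b=np.zeros_like(m); b[y0:y1,x0:x1]=cv2.inRange(hsv[y0:y1,x0:x1],(5,90,lo),(35,255,255))
    c=max(cv2.findContours(b,0,1)[0],key=cv2.contourArea); P=(ray('w6',c[:,0],.046)[:,:2]*1000).astype(np.float32)
    print(lo,cv2.contourArea(c),cv2.minAreaRect(P))
if len(idx)==2:
    q=ray('w6',ce[idx],.046)[:,:2]; d=q[0]-q[1]; print(q.mean(0),np.hypot(*d),np.degrees(np.arctan2(d[1],d[0])))
cv2.imwrite('pics/w6c.png',cv2.resize(a[y0:y1,x0:x1],None,fx=3,fy=3,interpolation=2)); print(x0,y0)
```

```text
[ 0.55452464 -0.16292917  0.19524753] [-4.93515899e-04  9.81447263e-01  1.91728733e-01 -1.05787929e-03]
pred [290.3297635  179.17754031]
[([291.2, 158.5], 18), ([295.7, 158.1], 20), ([290.1, 196.0], 19), ([294.8, 195.8], 16), ([219.6, 265.9], 14)]
130 2822.0 ((571.9869995117188, -170.3587646484375), (63.27671813964844, 42.2264404296875), 21.64879608154297)
160 2664.5 ((571.318603515625, -170.97262573242188), (61.35852813720703, 40.976497650146484), 21.69245719909668)
200 89
```

Request:
send_rows --increments '[{"gripper": -1,"linear": [0.0165,-0.0073,-0.03],"delta_rot": [0,0,-0.008]},{"gripper": -1,"linear": [0.0165,-0.0073,-0.08],"delta_rot": [0,0,-0.008]},{"gripper": -1,"linear": [0.0165,-0.0073,-0.12],"delta_rot": [0,0,-0.008]},{"gripper": -1,"linear": [0.0165,-0.0073,-0.155],"delta_rot": [0,0,-0.008]},{"gripper": -1,"linear": [0.0165,-0.0073,-0.18],"delta_rot": [0,0,-0.008]},{"gripper": -1,"linear": [0.0165,-0.0073,-0.2],"delta_rot": [0,0,-0.008]},{"gripper": -1,"linear": [0.0165,-0.0073,-0.21],"delta_rot": [0,0,-0.008]},{"gripper": -1,"linear": [0.0165,-0.0073,-0.215],"delta_rot": [0,0,-0.008]}]'

```text
clock: 9.9
position: [0.5708, -0.1698, -0.0197]
ee_rot: [-0.001, 0.982, 0.188, -0.001]
contact_force: [0.1, 0.4, 0.2]
width: 0.0857
gripper_force: 0.0
```

Request:
send_rows --increments '[{"gripper": 1,"linear": [0,0,0],"delta_rot": [0,0,0]},{"gripper": 1,"linear": [0,0,0],"delta_rot": [0,0,0]},{"gripper": 1,"linear": [0,0,0],"delta_rot": [0,0,0]},{"gripper": 1,"linear": [0,0,0],"delta_rot": [0,0,0]},{"gripper": 1,"linear": [0,0,0],"delta_rot": [0,0,0]},{"gripper": 1,"linear": [0,0,0],"delta_rot": [0,0,0]}]' --newtons 50

```text
clock: 10.5
position: [0.5725, -0.1705, -0.017]
ee_rot: [0.001, 0.982, 0.187, 0.001]
contact_force: [0.7, -0.6, 6.2]
width: 0.043
gripper_force: 53.2
```

Request:
send_rows --increments '[{"gripper": 1,"linear": [0,0,0.02],"delta_rot": [0,0,0]},{"gripper": 1,"linear": [0,0,0.05],"delta_rot": [0,0,0]},{"gripper": 1,"linear": [0,0,0.075],"delta_rot": [0,0,0]},{"gripper": 1,"linear": [-0.009,0.036,0.075],"delta_rot": [0,0,-0.08]},{"gripper": 1,"linear": [-0.019,0.076,0.075],"delta_rot": [0,0,-0.17]},{"gripper": 1,"linear": [-0.029,0.116,0.075],"delta_rot": [0,0,-0.26]},{"gripper": 1,"linear": [-0.039,0.156,0.075],"delta_rot": [0,0,-0.35]},{"gripper": 1,"linear": [-0.049,0.196,0.075],"delta_rot": [0,0,-0.433]}]'

```text
clock: 11.3
position: [0.5213, 0.0274, 0.0565]
ee_rot: [0.0, 1.0, -0.03, -0.0]
contact_force: [1.4, 0.6, -1.3]
width: 0.0434
gripper_force: 52.4
```

Request:
send_rows --increments '[{"gripper": 1,"linear": [-0.01,0.036,0],"delta_rot": [0,0,0]},{"gripper": 1,"linear": [-0.018,0.072,0],"delta_rot": [0,0,0]},{"gripper": 1,"linear": [-0.018,0.072,0],"delta_rot": [0,0,0]},{"gripper": 1,"linear": [-0.018,0.072,0],"delta_rot": [0,0,0]}]'

```text
clock: 11.7
position: [0.504, 0.0984, 0.0565]
ee_rot: [0.0, 1.0, -0.027, -0.0]
contact_force: [0.2, -0.2, -2.1]
width: 0.0434
gripper_force: 52.3
```

Run:
```python
from h import *
a=grab('wrist','w7'); b=grab('top','t7'); s=get_state(); print({k:np.round(v,4).tolist() for k,v in s.items()})
cv2.imwrite('pics/m7.png',np.hstack([a[:,60:460],cv2.resize(b[140:270,180:305],(400,420))]))
```

```text
{'clock': 11.8, 'qpos': [0.0553, 0.3075, 1.8452, -0.0009, 0.9888, 1.683], 'qd': [-0.0147, 0.0011, -0.0029, 0.0049, 0.0012, 0.0016], 'effort': [0.674, -39.4888, -19.9658, 0.0427, 0.0302, -0.0023], 'position': [0.5046, 0.0972, 0.0566], 'ee_rot': [0.0004, 0.9996, -0.0282, 0.0001], 'contact_force': [0.0083, 0.5666, -0.7514], 'moment': [-0.007, -0.0494, 0.0296], 'gripper_force': 52.3088, 'width': 0.0434}
```

View pics/m7.png

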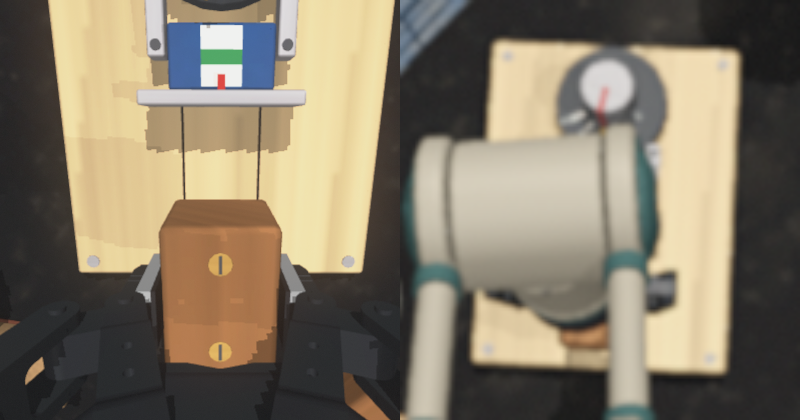

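The wrist view shows the foot held square and centred: screws at (280,264) and (280,352), pencil lines at (243) and (320), and the fence edge at row ~104. The red pointer is outside the green, as it should be with the pad free.

Run:
```python
from h import *
t=np.array(get_state()['position']); th=-.0568; R=np.array([[np.cos(th),np.sin(th)],[-np.sin(th),np.cos(th)]]); o=np.array([.5555,.0945])
J=lambda p:(R@(np.array(p)[:2]-o)*1000).round(1)
q=ray('w7',[[280,264],[280,352]],.1195); d=q[0]-q[1]
print('tcp',J(t),'screws',[J(x) for x in q],np.hypot(*d[:2]),'mid',J(q.mean(0)),'yaw',np.degrees(np.arctan2(d[1],d[0])))
print('fence top edge',[J(x) for x in ray('w7',[[198,92],[364,92],[198,104],[364,104]],.042)])
f=ray('w7',[[225,200],[338,200],[222,228],[338,228]],.1195); print('front top edge?',[J(x) for x in f])
l=ray('w7',[[243,107],[244.5,199],[320,107],[317,199]],.012); print('lines',[J(x) for x in l])
```

```text
tcp [-50.9  -0.2] screws [array([-34.7,   0.4]), array([-70.8,   0.3])] 0.036104752589412516 mid [-52.7   0.3] yaw -3.08333770996946
fence top edge [array([28.1, 43.3]), array([ 28.4, -43.4]), array([22.2, 43.6]), array([ 22.4, -43.8])]
front top edge? [array([-11.6,  18.9]), array([-11.5, -19. ]), array([-21.4,  20.3]), array([-21.3, -19.4])]
lines [array([21.7, 23. ]), array([-36. ,  23.5]), array([ 21.8, -24. ]), array([-35.9, -24. ])]
```

Request:
send_rows --increments '[{"gripper": 1,"linear": [0,0,-0.02],"delta_rot": [0,0,0]},{"gripper": 1,"linear": [0,0,-0.04],"delta_rot": [0,0,0]},{"gripper": 1,"linear": [0,0,-0.05],"delta_rot": [0,0,0]},{"gripper": 1,"linear": [0,0,-0.056],"delta_rot": [0,0,0]},{"gripper": 1,"linear": [0,0,-0.059],"delta_rot": [0,0,0]},{"gripper": 1,"linear": [0,0,-0.059],"delta_rot": [0,0,0]},{"gripper": 1,"linear": [0,0,-0.059],"delta_rot": [0,0,0]}]'

```text
clock: 12.5
position: [0.505, 0.0979, -0.0018]
ee_rot: [0.0, 1.0, -0.028, 0.001]
contact_force: [-0.4, 0.1, -0.7]
width: 0.0431
gripper_force: 52.3
```

Request:
send_rows --increments '[{"gripper": 1,"linear": [0,0,-0.001],"delta_rot": [0,0,0]},{"gripper": 1,"linear": [0,0,-0.002],"delta_rot": [0,0,0]},{"gripper": 1,"linear": [0,0,-0.002],"delta_rot": [0,0,0]}]'

```text
clock: 12.8
position: [0.5044, 0.0981, -0.0042]
ee_rot: [0.0, 1.0, -0.028, 0.0]
contact_force: [-0.1, -0.2, -1.5]
width: 0.0429
gripper_force: 52.3
```

Request:
send_rows --increments '[{"gripper": 1,"linear": [0,0,-0.001],"delta_rot": [0,0,0]},{"gripper": 1,"linear": [0,0,-0.0015],"delta_rot": [0,0,0]},{"gripper": 1,"linear": [0,0,-0.0015],"delta_rot": [0,0,0]}]'

```text
clock: 13.1
position: [0.5045, 0.098, -0.005]
ee_rot: [0.0, 1.0, -0.028, 0.0]
contact_force: [-1.6, 0.5, 5.6]
width: 0.0433
gripper_force: 53.1
```

Request:
send_rows --increments '[{"gripper": 1,"linear": [0,0,-0.0005],"delta_rot": [0,0,0]},{"gripper": 1,"linear": [0,0,-0.001],"delta_rot": [0,0,0]},{"gripper": 1,"linear": [0,0,-0.001],"delta_rot": [0,0,0]}]'

```text
clock: 13.4
position: [0.5046, 0.098, -0.005]
ee_rot: [0.0, 1.0, -0.028, 0.0]
contact_force: [-3.8, 1.1, 12.4]
width: 0.0432
gripper_force: 54.2
```

Request:
send_rows --increments '[{"gripper": 1,"linear": [0.003,0,0.001],"delta_rot": [0,0,0]},{"gripper": 1,"linear": [0.009,-0.0005,0.001],"delta_rot": [0,0,0]},{"gripper": 1,"linear": [0.015,-0.0009,0.001],"delta_rot": [0,0,0]},{"gripper": 1,"linear": [0.021,-0.0012,0.001],"delta_rot": [0,0,0]},{"gripper": 1,"linear": [0.027,-0.0015,0.001],"delta_rot": [0,0,0]},{"gripper": 1,"linear": [0.032,-0.0018,0.001],"delta_rot": [0,0,0]},{"gripper": 1,"linear": [0.036,-0.002,0.001],"delta_rot": [0,0,0]},{"gripper": 1,"linear": [0.038,-0.0022,0.001],"delta_rot": [0,0,0]}]'

```text
clock: 14.2
position: [0.5403, 0.096, -0.0049]
ee_rot: [-0.0, 1.0, -0.028, -0.002]
contact_force: [-7.0, -0.1, 13.1]
width: 0.0434
gripper_force: 53.9
```

Request:
send_rows --increments '[{"gripper": 1,"linear": [0,0,0],"delta_rot": [0,0,0]},{"gripper": 1,"linear": [0,0,0],"delta_rot": [0,0,0]}]'

```text
clock: 14.4
position: [0.5407, 0.096, -0.005]
ee_rot: [-0.0, 1.0, -0.028, -0.002]
contact_force: [-5.9, 0.6, 10.7]
width: 0.0431
gripper_force: 53.9
```

Request:
send_rows --increments '[{"gripper": 1,"linear": [0.0,0,0.0008],"delta_rot": [0,0,0]},{"gripper": 1,"linear": [0.002,-0.0001,0.0008],"delta_rot": [0,0,0]},{"gripper": 1,"linear": [0.004,-0.0002,0.0008],"delta_rot": [0,0,0]},{"gripper": 1,"linear": [0.006,-0.0003,0.0008],"delta_rot": [0,0,0]},{"gripper": 1,"linear": [0.007,-0.0004,0.0008],"delta_rot": [0,0,0]},{"gripper": 1,"linear": [0.008,-0.0004,0.0008],"delta_rot": [0,0,0]},{"gripper": 1,"linear": [0.008,-0.0004,0.0008],"delta_rot": [0,0,0]}]'

```text
clock: 15.1
position: [0.5482, 0.0955, -0.0049]
ee_rot: [0.0, 1.0, -0.028, -0.002]
contact_force: [-7.1, 0.0, 8.6]
width: 0.0433
gripper_force: 53.7
```

Request:
send_rows --increments '[{"gripper": 1,"linear": [0.001,0,0],"delta_rot": [0,0,0]},{"gripper": 1,"linear": [0.002,-0.0001,0],"delta_rot": [0,0,0]},{"gripper": 1,"linear": [0.003,-0.0002,0],"delta_rot": [0,0,0]},{"gripper": 1,"linear": [0.004,-0.0002,0],"delta_rot": [0,0,0]},{"gripper": 1,"linear": [0.004,-0.0002,0],"delta_rot": [0,0,0]}]'

```text
clock: 15.6
position: [0.55, 0.0954, -0.0048]
ee_rot: [0.0, 1.0, -0.028, -0.004]
contact_force: [-10.5, 0.8, 12.2]
width: 0.043
gripper_force: 54.1
```

Request:
send_rows --increments '[{"gripper": 1,"linear": [0.001,0,0.0004],"delta_rot": [0,0,0]},{"gripper": 1,"linear": [0.002,-0.0001,0.0004],"delta_rot": [0,0,0]},{"gripper": 1,"linear": [0.003,-0.0002,0.0008],"delta_rot": [0,0,0]},{"gripper": 1,"linear": [0.004,-0.0002,0.0008],"delta_rot": [0,0,0]},{"gripper": 1,"linear": [0.005,-0.0003,0.0008],"delta_rot": [0,0,0]},{"gripper": 1,"linear": [0.005,-0.0003,0.0008],"delta_rot": [0,0,0]}]'

```text
clock: 16.2
position: [0.5527, 0.0952, -0.0047]
ee_rot: [0.0, 1.0, -0.028, -0.006]
contact_force: [-12.7, 1.3, 13.2]
width: 0.0432
gripper_force: 54.0
```

```bash
cat > chk.py <<'E'
from h import *
import sys
n=sys.argv[1]; a=grab('wrist',n); s=get_state(); hsv=cv2.cvtColor(a,cv2.COLOR_BGR2HSV)
th=-.0568; R=np.array([[np.cos(th),np.sin(th)],[-np.sin(th),np.cos(th)]]); o=np.array([.5555,.0945])
J=lambda p:(R@(np.array(p)[:2]-o)*1000).round(1)
print('tcp',J(s['position']),np.round(s['position'],4),np.round(s['contact_force'],1),np.round(s['ee_rot'],4))
red=cv2.inRange(hsv,(0,150,120),(5,255,255))|cv2.inRange(hsv,(174,150,120),(180,255,255)); gr=cv2.inRange(hsv,(50,80,60),(85,255,255))
for nm,m in (('red',red),('green',gr)):
    k,l,st,ce=cv2.connectedComponentsWithStats(m)
    for i in range(1,k):
        if st[i,4]>15: print(nm,st[i].tolist(),'z.04: top/bot jig x',J(ray(n,[[ce[i][0],st[i,1]-.5]],.04)[0]),J(ray(n,[[ce[i][0],st[i,1]+st[i,3]-.5]],.04)[0]))
sc=cv2.inRange(hsv,(19,90,140),(35,255,255)); sc[:230]=0; sc[:,:250]=0; sc[:,310:]=0
v,u=np.nonzero(sc); k=v<310
q=[ray(n,[[u[j].mean(),v[j].mean()]],.058)[0] for j in (k,~k) if j.any()]; print('screws',[J(x) for x in q],len(u))
E
python3 chk.py w8
```

```text
tcp [-2.9  0.5] [ 0.5527  0.0952 -0.0047] [-12.6   1.3  11.8] [ 1.000e-04  9.996e-01 -2.800e-02 -6.400e-03]
red [276, 173, 9, 19, 171] z.04: top/bot jig x [44.5 -0.1] [37.1 -0.1]
green [252, 156, 56, 18, 986] z.04: top/bot jig x [50.9  0.1] [44.1  0.1]
screws [array([14.3, -0.1]), array([-21.8,   0.1])] 124
```

Request:
send_rows --increments '[{"gripper": 1,"linear": [0.001,0,0.0004],"delta_rot": [0,0,0]},{"gripper": 1,"linear": [0.002,-0.0001,0.0004],"delta_rot": [0,0,0]},{"gripper": 1,"linear": [0.003,-0.0002,0.0006],"delta_rot": [0,0,0]},{"gripper": 1,"linear": [0.004,-0.0002,0.0006],"delta_rot": [0,0,0]},{"gripper": 1,"linear": [0.005,-0.0003,0.0006],"delta_rot": [0,0,0]},{"gripper": 1,"linear": [0.0055,-0.0003,0.0006],"delta_rot": [0,0,0]},{"gripper": 1,"linear": [0.0055,-0.0003,0.0006],"delta_rot": [0,0,0]}]'

```text
clock: 16.95
position: [0.5544, 0.0951, -0.0045]
ee_rot: [0.0, 1.0, -0.028, -0.01]
contact_force: [-18.2, 1.4, 15.5]
width: 0.0429
gripper_force: 54.3
```

```bash
python3 chk.py w9
```

```text
tcp [-1.1  0.5] [ 0.5544  0.0951 -0.0045] [-18.2   1.   15. ] [ 2.000e-04  9.996e-01 -2.800e-02 -9.900e-03]
red [275, 173, 10, 19, 176] z.04: top/bot jig x [46.6 -0.1] [39.2 -0.1]
green [252, 161, 56, 18, 926] z.04: top/bot jig x [51.1  0. ] [44.3  0. ]
screws [array([16.3, -0.2]), array([-20.2,  -0.1])] 107
```

Request:
send_rows --increments '[{"gripper": 1,"linear": [0,0,0],"delta_rot": [0,-0.005,0]},{"gripper": 1,"linear": [0,0,0],"delta_rot": [0,-0.01,0]},{"gripper": 1,"linear": [0.0005,0,0],"delta_rot": [0,-0.015,0]},{"gripper": 1,"linear": [0.001,0,0],"delta_rot": [0,-0.015,0]},{"gripper": 1,"linear": [0.001,0,0],"delta_rot": [0,-0.015,0]},{"gripper": 1,"linear": [0.001,0,0],"delta_rot": [0,-0.015,0]}]'

```text
clock: 17.6
position: [0.5549, 0.095, -0.0049]
ee_rot: [0.0, 1.0, -0.028, -0.003]
contact_force: [-18.2, 2.2, 14.1]
width: 0.0433
gripper_force: 54.3
```

```bash
python3 chk.py w10
python3 - <<'E'
import cv2
a=cv2.imread('pics/w10.png'); cv2.imwrite('pics/w10c.png',cv2.resize(a[90:390,160:400],None,fx=2,fy=2,interpolation=2))
E
```

```text
tcp [-0.6  0.5] [ 0.5549  0.095  -0.0049] [-17.9   2.1  14.7] [ 0.      0.9996 -0.0279 -0.0029]
red [275, 173, 10, 19, 177] z.04: top/bot jig x [46.4 -0.1] [39.  -0.1]
green [252, 161, 56, 18, 925] z.04: top/bot jig x [50.9  0. ] [44.1  0. ]
screws [array([16.3, -0.1]), array([-19.7,  -0.3])] 122
```

View pics/w10c.png

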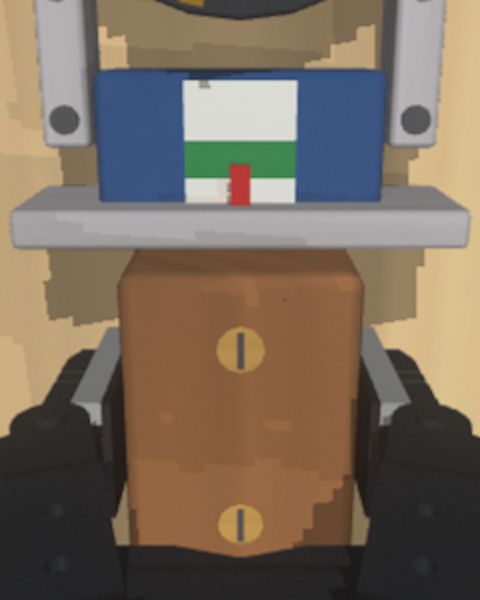

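The view shows the foot square against the fence and centred, with the pointer tip (crop (240,164)) about a third into the green, so about 9 N. A small nudge, then hold.

Request:
send_rows --increments '[{"gripper": 1,"linear": [0.0007,0,0],"delta_rot": [0,0,0]},{"gripper": 1,"linear": [0.0014,-0.0001,0],"delta_rot": [0,0,0]},{"gripper": 1,"linear": [0.002,-0.0001,0],"delta_rot": [0,-0.003,0]},{"gripper": 1,"linear": [0.002,-0.0001,0],"delta_rot": [0,-0.003,0]},{"gripper": 1,"linear": [0.002,-0.0001,0],"delta_rot": [0,-0.003,0]},{"gripper": 1,"linear": [0.002,-0.0001,0],"delta_rot": [0,-0.003,0]},{"gripper": 1,"linear": [0.002,-0.0001,0],"delta_rot": [0,-0.003,0]},{"gripper": 1,"linear": [0.002,-0.0001,0],"delta_rot": [0,-0.003,0]}]'

```text
clock: 18.45
position: [0.5549, 0.095, -0.0049]
ee_rot: [0.0, 1.0, -0.028, -0.003]
contact_force: [-22.2, 1.5, 17.4]
width: 0.0434
gripper_force: 54.8
```

Request:
send_rows --increments '[{"gripper": 1,"linear": [0,0,0],"delta_rot": [0,0,0]},{"gripper": 1,"linear": [0,0,0],"delta_rot": [0,0,0]},{"gripper": 1,"linear": [0,0,0],"delta_rot": [0,0,0]},{"gripper": 1,"linear": [0,0,0],"delta_rot": [0,0,0]},{"gripper": 1,"linear": [0,0,0],"delta_rot": [0,0,0]},{"gripper": 1,"linear": [0,0,0],"delta_rot": [0,0,0]}]'

```text
clock: 19.05
position: [0.5549, 0.095, -0.0049]
ee_rot: [-0.0, 1.0, -0.028, -0.003]
contact_force: [-21.2, 2.0, 17.5]
width: 0.0429
gripper_force: 54.8
```

```bash
python3 chk.py w11; sleep 0; python3 chk.py w12 | head -2
```

```text
tcp [-0.6  0.5] [ 0.5549  0.0951 -0.0049] [-21.7   2.   16.8] [-0.      0.9996 -0.0279 -0.0031]
red [275, 173, 10, 19, 177] z.04: top/bot jig x [46.4 -0.1] [39.1 -0.1]
green [252, 161, 56, 18, 925] z.04: top/bot jig x [51.  0.] [44.1  0. ]
screws [array([16.2, -0.5]), array([-19.6,  -0.5])] 126
tcp [-0.6  0.5] [ 0.555   0.0951 -0.0049] [-21.5   1.5  17.2] [ 0.      0.9996 -0.0279 -0.0031]
red [275, 173, 10, 19, 177] z.04: top/bot jig x [46.4 -0.1] [39.  -0.1]
```

```bash
python3 -c "
from rig import sign_off; print(sign_off())"
```

```text
the job is handed in; nothing more can be done
None
```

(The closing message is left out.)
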